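# Index the flange drilling jig and lock it

## Task

The pipe flange on the drilling jig has been left between two drilling stations. Turn the black hand knob on top of it, either way, until you feel the jig drop into a station notch, and leave it there; then turn the four-spoked capstan clockwise until the lock is fully home, and take your hand away. Do not disturb the flange, tape measure, pliers and pipe offcut lying about on the bench.

Things in the scene. Friction and masses are not known exactly. Their poses are not given: they have to be found in the camera images.
- jig: Dark blue cast drilling jig bolted to the bench; bed 200 x 400 x 18 mm. Origin on the bench under the turning axis of its round plate, jig x across the bed, y along it, z up. Position varies by up to 18 cm, yaw by 0.3 rad either way. The plate (radius 80 mm) carries a round dark pipe flange (top 84 mm high), a nut and shaft (radius up to 21 mm) and the hand knob; all turn as one.
- knob (a point): Point on the vertical turning axis at mid-height of the hand knob, 155 mm above the bench. Black fluted round knob, 54 mm diameter, 40 mm high (135 to 175 mm). It turns without limit either way, like the plate under it, against a drag of about 0.1 N m. This point is fixed to the jig: its axes are the jig's and do not turn with the knob.
- index (a point): Point on the turning axis, 36 mm high inside the base, at the hidden index ring: four notches 90 degrees apart, and a spring ball. The plate starts 0.3 to 1.27 rad from a notch either way; no mark shows where (the chalk stroke means nothing). From 0.15 rad before a notch's centre the ball falls in and pulls the knob ahead, by up to 0.3 N m; past the centre the knob resists with up to 0.45 N m.
- ball (a point): Detent housing, a small blue block with a screw at the jig's +x side, 36 mm high; fixed. Its ball holds the plate in a notch: let the knob go within about 0.1 rad of the notch's centre and the plate centres itself and stays. A firm grip (20 N) drives the plate on through the notch; a light one of 5 N slips on the knob there.
- bush (a point): Drill bush on its blue arm, top face centre, 120 mm high, 55 mm from the knob's axis towards the jig's +y; fixed. The arm is 36 mm wide, its top 116 mm high, on a post 120 mm from the knob's axis. All of it stays below the knob (135 mm).
- capstan_hub (a point): Point on the capstan's vertical axis at spoke height, 108 mm above the bench, 200 mm from the knob's axis towards the jig's -y. Steel hub 44 mm diameter, 86 to 128 mm high; four level spokes 10 mm thick, 90 degrees apart, ending in black balls of 24 mm centred 80 mm from the axis. Below them the pedestal is up to 36 mm in radius, the housing beside it 52 mm high. Axes are the jig's.
- capstan (a joint): Turn of the capstan, rad, growing clockwise seen from above: 0 unlocked (spokes along the jig's +x, +y, -x, -y), 2.6 at the stop, lock fully home. Starts at 0 to 0.3. It drives a hidden bolt into a notch of the ring; with the plate out of a notch the bolt jams on the ring: beyond about 0.8 the capstan pushes back (15 N at 1.5), then springs back. Else it turns against some 0.15 N m and stays put.
- flange: Loose finished pipe flange lying flat on the bench, 150 mm diameter, 21 mm thick, four holes. Bystander; origin under its centre.
- tape: Blue and yellow tape measure standing on the bench, 72 x 40 x 67 mm. Bystander; origin under its centre.
- pliers: Blue and yellow handled water pump pliers lying flat, about 220 mm long. Bystander; origin under the middle.
- pipe: Upright pipe offcut, 60 mm diameter, 120 mm high. Bystander; origin under its centre.

How it is judged:
At the end, for the whole second after the job is handed in: The capstan has been turned clockwise to at least 2.35 rad of its 2.6 rad and is at rest: its lock bolt can only get there if the plate sits in one of its station notches (value of joint capstan above 2.35 rad and velocity of joint capstan below 0.1 rad/s); the robot touches nothing.
It fails at once if the loose flange is moved by more than 30 mm (distance of flange from where it was at the start of the episode above 0.03 m).
It fails at once if the tape measure is moved by more than 30 mm (distance of tape from where it was at the start of the episode above 0.03 m).
It fails at once if the pliers are moved by more than 30 mm (distance of pliers from where it was at the start of the episode above 0.03 m).
It fails at once if the pipe offcut is moved by more than 30 mm (distance of pipe from where it was at the start of the episode above 0.03 m).
It also fails if it takes over 67 s, if anything falls off the work surface, if the arm or the gripper's body presses on something with over 40 N, if the wrist force passes 120 N, or if a joint passes its speed limit or range.

## Robot

A 6-joint arm with a two-finger parallel gripper is mounted at the origin on the work surface. World frame = base frame: x ahead of the robot, y to its left, z up, the work surface at z = 0. Lengths are in m, angles in rad, forces in N, time in s.
With the tool pointing down it reaches from about 0.325 to 1 m from the base axis. Payload 5.1 kg.
Tool frame: the origin (TCP) lies between the finger pads; the fingertips stand 22 mm ahead of it and the grasp point (between the pads) lies 3 mm ahead of it; z points along the fingers, y is the direction in which the jaws open and shut (so a half turn about z gives the same grasp; the last joint's range is limited). The gripper opens to 85 mm and grips with 20 to 120 N. Pads are 22 mm wide; open, the fingers measure 114 mm over their backs; the gripper's body (76 mm by 85 mm) begins 54 mm behind the grasp point. The pads swing forward as they close: fully open they stand 13 mm farther back than shut.
Start: joints at [-1.385, 0.124, 1.65, -0, 1.367, -0.083], TCP at [0.173, -0.627, 0.216] pointing down, gripper open.
Joint ranges: [-2.61, 2.61], [-1.02, 2.33], [0.03, 2.71], [-1.35, 4.49], [0.32, 2.68], [-2.91, 2.91]. Speed limits (rad/s): [2.57, 2.57, 3.14, 3.14, 3.14, 3.14].

## Interface

Orientations are given as a rotation vector (axis times angle).
In Python, from workcell import readout, optics, manip, models gives the robot as it stands.
- The arm moves only by the tool arm_command, never from a script. Its argument "steps" is a list of rows, each a list of 3 entries, a list of its own where there are three numbers: the closure, from -1 (fully open) to 1 (shut), then the shift along the tool's x, y, z in m, then the turn, a rotation vector about the tool's x, y, z in degrees. A call has 1 to 5 rows; each row is the pose to reach, as a shift and turn from the pose commanded when the call began, along the tool's axes at that moment; what a row does not reach only later rows make up. A row lasts 1/10 s, in which the tool goes at most 50 mm and 8.59 degrees, less where a joint would pass 70% of its speed; a pose out of reach is approached as far as the arm can. A call with a gripper value outside its range is refused whole. The fingers move at their own pace and stop on an object; "squeeze" is the grip in N (left out, the last holds). Time passes only in rows, so rows that repeat a pose let the fingers close. It gives the time, the measured TCP pose, the force and the opening at its end, in the units of the state.
- readout.sense(): the state, without advancing time (a new reading comes with each control period).
- optics.snapshot(name): name is "scene" or "top" or "wrist"; returns the picture (420x560x3 uint8, red, green, blue); there is no depth.
- optics.camera_model(name): a dict with "K" (3x3 intrinsics, pixels), "distortion" ([k1, k2, p1, p2, k3] as OpenCV has them; the pictures are not rectified), "cam_to_world" (4x4, takes a point from camera to world coordinates); the wrist camera has in their place "T_tool_cam" (4x4, takes a point from camera to tool coordinates, whose origin is the TCP and whose axes are the flange's). Camera axes: x right, y down, z forward; pixel columns grow to the right and rows downward; lengths in m; the calibration is good to about 2 mm. A picture is of the moment at which its call begins: read the wrist's pose just before it. camera_model takes no time and is no camera call.
- manip.finish_job(): hands the job in, once; it reports no verdict.
Trained networks look in the newest picture that a camera, given by its name, has taken for a name from the list of things; names that differ only in an ending like _2 or _b are one class to them, and where a whole thing is asked for, a point or a joint stands for the part that bears it (a point fixed in the world has none). Each returns a list of dicts, best first, with "score" (0 to 1); they miss things now and then, are a little off and sometimes report something else, mostly with a low value. They report only what shows in the picture. A call takes as long as a camera call.
- models.look_for(label, camera): "xy" ([column, row] in pixels, amid what is visible of it).
- models.masks_of(label, camera): "pixels" (420x560 bool, what is visible of it) and "xy" ([column, row] in pixels, amid what is visible of it).
The state is a dict: "time_s": time; "qpos": joint angles; "qvel": joint speeds; "joint_efforts": joint torques, N m; "eef_pos": TCP position; "tool_rot": TCP orientation; "ft_force": force on the tool from outside, world axes, zero at the start; "ft_torque": the same for the moment, N m; "finger_gap": finger opening in m.
Only numpy, scipy, OpenCV 4.12 (cv2) and the standard library are available. Lean on these libraries where they do the work, as an engineer would, in place of code of your own. Each camera call takes 0.05 s, during which the arm holds its last target. There are 200 camera calls.

## Working session

There is one attempt and no reset: what is moved stays moved. The work goes in short steps, Python scripts to look and compute and a tool call to move; the robot and the scene stay as the last step left them, time stands still between calls to the robot, and variables do not carry over. Pictures are saved under pics/ and viewed, about 8 in all and at most 12, crops included, and the job is handed in when it is done.

Besides the shell and the picture viewer there is one more tool, called after "Call:" as name(argument=value, ...) on one line, values as JSON. arm_command: Moves the arm, as the interface text tells. Its arguments: {"type":"object","properties":{"steps":{"type":"array"},"squeeze":{"type":"number"}},"required":["steps"]}

```bash
mkdir -p pics; cat > h.py <<'E'
import numpy as np, cv2
from workcell import readout, optics, manip, models
from scipy.spatial.transform import Rotation as R
def cam(n):
    m=optics.camera_model(n);K=np.array(m["K"]);D=np.array(m["distortion"],float)
    if n=="wrist":
        s=readout.sense();T=np.eye(4);T[:3,:3]=R.from_rotvec(s["tool_rot"]).as_matrix();T[:3,3]=s["eef_pos"];T=T@np.array(m["T_tool_cam"])
    else:T=np.array(m["cam_to_world"])
    return K,D,T
def ray(n,uv,z,c=None):
    K,D,T=c or cam(n);p=cv2.undistortPoints(np.array([[uv]],float),K,D)[0,0]
    d=T[:3,:3]@np.array([p[0],p[1],1]);o=T[:3,3];return o+d*(z-o[2])/d[2]
def proj(n,P,c=None):
    K,D,T=c or cam(n);Ti=np.linalg.inv(T)
    return cv2.projectPoints(np.array(P,float).reshape(-1,3),cv2.Rodrigues(Ti[:3,:3])[0],Ti[:3,3],K,D)[0][:,0]
def save(n,f):
    im=optics.snapshot(n);cv2.imwrite("pics/"+f,im[:,:,::-1]);return im
E
python3 - <<'E'
from h import *
a=optics.snapshot("scene");b=optics.snapshot("top")
cv2.imwrite("pics/s.png",a[:,:,::-1]);cv2.imwrite("pics/t.png",b[:,:,::-1])
for l,z in [("knob",.155),("bush",.12),("capstan_hub",.11),("ball",.036),("flange",.02),("tape",.06),("pliers",.01),("pipe",.12)]:
  for n in("top","scene"):
    for r in models.look_for(l,n)[:2]: print(l,n,np.round(r["xy"]),round(r["score"],2),ray(n,r["xy"],z).round(3))
print(readout.sense())
E
```

```text
knob top [261. 198.] 0.64 [0.524 0.083 0.155]
knob scene [300. 229.] 0.64 [0.648 0.099 0.155]
bush top [261. 196.] 0.97 [0.534 0.085 0.12 ]
bush scene [300. 233.] 0.82 [0.634 0.099 0.12 ]
capstan_hub top [262. 200.] 0.81 [0.523 0.083 0.11 ]
capstan_hub scene [298. 232.] 0.56 [0.623 0.097 0.11 ]
ball top [262. 197.] 0.68 [0.54  0.086 0.036]
ball scene [298. 233.] 0.63 [0.569 0.096 0.036]
ball scene [424. 220.] 0.42 [0.501 0.482 0.036]
flange top [127. 225.] 0.72 [0.459 0.496 0.02 ]
flange scene [421. 219.] 0.83 [0.483 0.48  0.02 ]
flange scene [428. 256.] 0.3 [0.627 0.478 0.02 ]
tape top [307. 201.] 0.32 [ 0.523 -0.05   0.06 ]
tape scene [429. 253.] 0.83 [0.644 0.466 0.06 ]
pliers top [431. 266.] 0.64 [ 0.33  -0.427  0.01 ]
pliers scene [146. 179.] 0.76 [ 0.338 -0.426  0.01 ]
pipe top [406. 151.] 0.55 [ 0.661 -0.33   0.12 ]
{'time_s': 0.9, 'qpos': array([-1.38461254e+00,  1.23783495e-01,  1.65026571e+00,  1.00859137e-06,
        1.36751594e+00, -8.26141023e-02]), 'qvel': array([-0.00084147, -0.00110634, -0.00111098, -0.00080747,  0.00054929,
       -0.00118147]), 'joint_efforts': array([-2.88542782e-03, -4.23596942e+01, -3.65760863e+01, -3.12519587e-04,
        5.14616277e-04, -5.52144272e-06]), 'eef_pos': array([ 0.17258552, -0.62666837,  0.2161532 ]), 'tool_rot': array([3.11323479e+00, 4.20952770e-01, 3.78678422e-06]), 'ft_force': array([-0.55200283, -0.70367863,  0.72108817]), 'ft_torque': array([0.03493448, 0.01794882, 0.03322441]), 'finger_gap': 0.08568159029723722}
```

View pics/t.png

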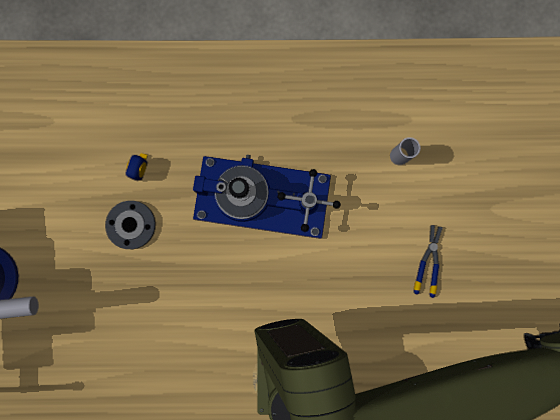

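View pics/s.png

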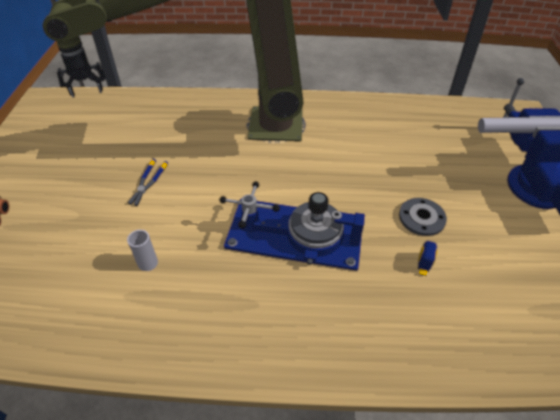

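The top view shows the knob at about (238,187), bush (221,187), hub (309,199) and ball housing (248,160). The scene view has the knob at (318,201) and the hub at (249,202). The jig's +x points away from the robot, and the bystanders are well clear of it.

```bash
python3 - <<'E'
from h import *
k=ray("top",(238,186),.17);h=ray("top",(309,199),.125);b=ray("top",(221,187),.12)
k2=ray("scene",(318,199),.17);h2=ray("scene",(249,201),.125)
print(k,h,b,k2,h2)
for a,c in((k,h),(k2,h2)):
  d=(a-c)[:2];print(np.linalg.norm(d),"yaw",np.arctan2(d[1],d[0])-np.pi/2)
s=readout.sense();print(R.from_rotvec(s["tool_rot"]).as_matrix().round(3))
print(optics.camera_model("wrist")["T_tool_cam"])
E
```

```text
[0.55468878 0.14701634 0.17      ] [ 0.5224392  -0.05097592  0.125     ] [0.55895621 0.19990957 0.12      ] [0.55348588 0.14732477 0.17      ] [ 0.52878459 -0.04735915  0.125     ]
0.20060151667919382 yaw -0.16146504746161594
0.1962447056992543 yaw -0.12620458583954264
[[ 0.964  0.266  0.   ]
 [ 0.266 -0.964 -0.   ]
 [-0.     0.    -1.   ]]
[[ 6.32252497e-04 -9.52968808e-01 -3.03067735e-01  7.72724659e-02]
 [ 9.99999101e-01  9.60814195e-04 -9.35018798e-04  1.92206041e-04]
 [ 1.18223553e-03 -3.03066871e-01  9.52968559e-01 -1.58395837e-01]
 [ 0.00000000e+00  0.00000000e+00  0.00000000e+00  1.00000000e+00]]
```

Call:
arm_command(steps=[[-1,[0.03,-0.03,-0.04],[0,0,0]],[-1,[0.06,-0.07,-0.07],[0,0,0]],[-1,[0.09,-0.1,-0.084],[0,0,0]],[-1,[0.12,-0.135,-0.084],[0,0,0]],[-1,[0.15,-0.17,-0.084],[0,0,0]]])

```text
time_s: 1.4
eef_pos: [0.2719, -0.4238, 0.3019]
tool_rot: [3.11, 0.419, 0.002]
ft_force: [0.6, -0.6, 1.6]
finger_gap: 0.0855
```

Call:
arm_command(steps=[[-1,[0.033,-0.037,0],[0,0,0]],[-1,[0.066,-0.074,0],[0,0,0]],[-1,[0.1,-0.111,0],[0,0,0]],[-1,[0.133,-0.148,0],[0,0,0]],[-1,[0.166,-0.185,0],[0,0,0]]])

```text
time_s: 1.9
eef_pos: [0.3825, -0.2006, 0.3005]
tool_rot: [3.112, 0.42, 0.002]
ft_force: [-0.0, -0.7, -0.5]
finger_gap: 0.0852
```

Call:
arm_command(steps=[[-1,[0.033,-0.037,0],[0,0,0]],[-1,[0.066,-0.074,0],[0,0,0]],[-1,[0.1,-0.111,0],[0,0,0]],[-1,[0.133,-0.148,0],[0,0,0]],[-1,[0.166,-0.185,0],[0,0,0]]])

```text
time_s: 2.4
eef_pos: [0.4935, 0.0222, 0.3005]
tool_rot: [3.113, 0.422, 0.002]
ft_force: [0.9, -0.1, -0.6]
finger_gap: 0.0855
```

Call:
arm_command(steps=[[-1,[0.031,-0.036,0],[0,0,0]],[-1,[0.062,-0.072,0],[0,0,0]],[-1,[0.091,-0.105,0],[0,0,0]],[-1,[0.091,-0.105,0],[0,0,0]]])

```text
time_s: 2.8
eef_pos: [0.5537, 0.1494, 0.2992]
tool_rot: [-3.111, -0.429, 0.001]
ft_force: [-0.5, -1.2, 0.3]
finger_gap: 0.0851
```

```bash
python3 - <<'E'
from h import *
c=cam("wrist");im=save("wrist","w1.png");s=readout.sense();print(s["eef_pos"],s["qpos"].round(2),s["tool_rot"])
for q in((.554,.147,.175),(.559,.2,.12),(.524,-.05,.128)): print(proj("wrist",q,c))
E
```

```text
[0.55304702 0.1473622  0.29943168] [ 0.17 -0.09  1.72 -0.    1.5   1.47] [ 3.11239100e+00  4.26435167e-01 -2.19466691e-03]
[[285.12071194 196.4281804 ]]
[[236.64523271 164.31003676]]
[[446.6151166  256.56053568]]
```

View pics/w1.png

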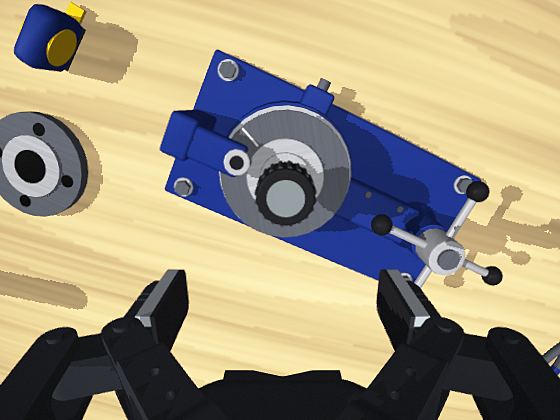

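The wrist view puts the knob top at (286,198), against a prediction of (285,196), and the hub at (447,259), predicted (447,257). The estimates are good to 1–2 mm. I'll descend and grip lightly.

Call:
arm_command(steps=[[-1,[0,0,0.045],[0,0,0]],[-1,[0,0,0.09],[0,0,0]],[-1,[0,0,0.125],[0,0,0]],[-1,[0,0,0.139],[0,0,0]],[-1,[0,0,0.139],[0,0,0]]], squeeze=20)

```text
time_s: 3.35
eef_pos: [0.5512, 0.1443, 0.1589]
tool_rot: [3.113, 0.419, -0.007]
ft_force: [0.2, -0.3, -0.1]
finger_gap: 0.0852
```

Call:
arm_command(steps=[[1,[0,0,0],[0,0,0]],[1,[0,0,0],[0,0,0]],[1,[0,0,0],[0,0,0]],[1,[0,0,0],[0,0,0]],[1,[0,0,0],[0,0,0]]])

```text
time_s: 3.85
eef_pos: [0.5532, 0.1455, 0.1619]
tool_rot: [-3.113, -0.421, -0.002]
ft_force: [0.3, 0.6, 0.0]
finger_gap: 0.0125
```

```bash
cat > t.py <<'E'
from h import *
s=readout.sense();print(s["time_s"],s["eef_pos"].round(4),s["ft_force"].round(1),s["ft_torque"].round(3),"q6",s["qpos"][5].round(3),s["finger_gap"].round(4))
E
python3 t.py
```

```text
Traceback (most recent call last):
  File "t.py", line 2, in <module>
    s=readout.sense();print(s["time_s"],s["eef_pos"].round(4),s["ft_force"].round(1),s["ft_torque"].round(3),"q6",s["qpos"][5].round(3),s["finger_gap"].round(4))
                                                                                                                                        ^^^^^^^^^^^^^^^^^^^^^
AttributeError: 'float' object has no attribute 'round'
```

```bash
sed -i 's/s\["finger_gap"\].round(4)/s["finger_gap"]/' t.py; python3 t.py; python3 - <<'E'
from h import *
c=cam("wrist");a=save("wrist","w2.png")
b=optics.snapshot("scene");x,y=map(int,proj("scene",(.553,.146,.17))[0]);print(x,y)
cr=cv2.resize(b[y-60:y+60,x-80:x+80],(560,420),interpolation=2)
cv2.imwrite("pics/w2s.png",cv2.resize(np.hstack([a,cr]),(800,300))[:,:,::-1])
E
```

```text
3.85 [0.5532 0.1455 0.1619] [0.3 0.6 0. ] [ 0.008 -0.039  0.014] q6 1.465 0.012504424271346482
317 198
```

View pics/w2s.png

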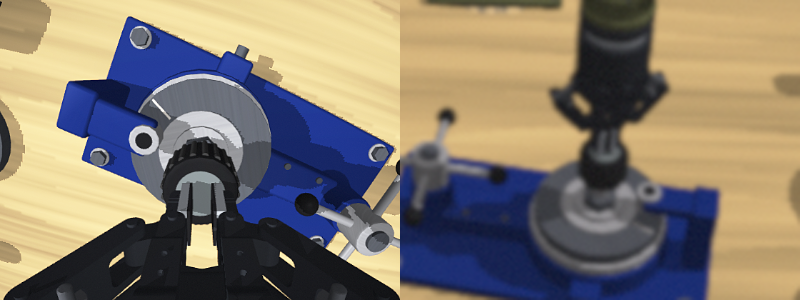

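```bash
python3 - <<'E'
from h import *
c=cam("wrist");s=readout.sense()
K,D,T=c;m=optics.camera_model("wrist");print(m["K"],m["distortion"])
M=R.from_rotvec(s["tool_rot"]).as_matrix();f=np.array([800/1120,300/420])
for z in (0,.003,.022): print("tool z",z,proj("wrist",s["eef_pos"]+M@[0,0,z],c)*f)
for z in(.135,.175): print("knob z",z,proj("wrist",(.554,.147,z),c)*f)
for z in(.135,.175,.2,.22,.25): print("scene",z,(proj("scene",(.5535,.146,z))-[237,138])*[3.5*f[0],3.5*f[1]]+[400,0])
for q in((.524,-.05,.128),(.559,.2,.12)): print(proj("wrist",q,c)*f)
E
```

```text
[[330.41154945   0.         282.10366197]
 [  0.         330.41154945 209.71922733]
 [  0.           0.           1.        ]] [-0.07658011  0.          0.          0.          0.        ]
tool z 0 [[201.43003467 184.43801532]]
tool z 0.003 [[201.43591116 182.67588877]]
tool z 0.022 [[201.46917616 172.69892082]]
knob z 0.135 [[200.07012387 169.06560625]]
knob z 0.175 [[199.66832269 191.29264155]]
scene 0.135 [[599.17077697 173.6510267 ]]
scene 0.175 [[601.60510033 149.36526643]]
scene 0.2 [[603.18330571 133.56070319]]
scene 0.22 [[604.47864139 120.55332758]]
scene 0.25 [[606.47831524 100.40955168]]
[[375.76977683 238.29890481]]
[[143.88377098 142.62713763]]
```

```bash
python3 - <<'E'
import cv2
a=cv2.imread("pics/w2.png")[150:420,160:420];cv2.imwrite("pics/w2c.png",cv2.resize(a,(578,600),interpolation=2))
E
```

```text
(no output)
```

View pics/w2c.png

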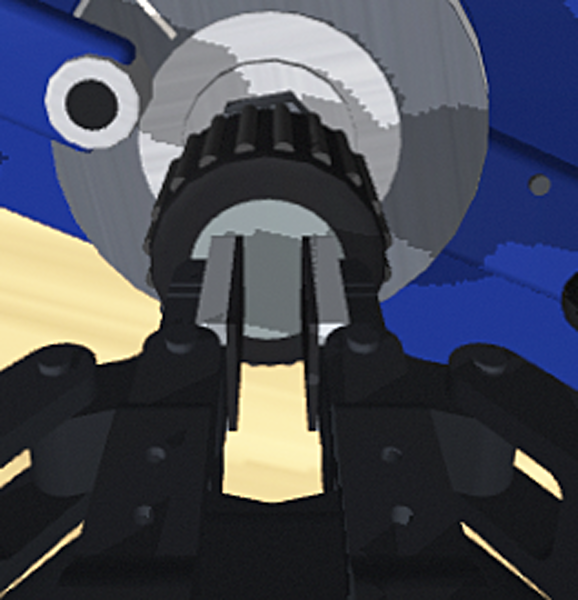

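```bash
python3 - <<'E'
from h import *
m=optics.camera_model("wrist");K=np.array(m["K"]);D=np.array(m["distortion"]);Ti=np.linalg.inv(np.array(m["T_tool_cam"]))
def P(q):return cv2.projectPoints(np.array(q,float).reshape(-1,3),cv2.Rodrigues(Ti[:3,:3])[0],Ti[:3,3],K,D)[0][:,0].round(0)
for z in(.022,.009,-.005,-.02,-.035): print(z,"open",P([(.011,-.0425,z),(-.011,-.0425,z)]).tolist(),"shut",((P([(.011,-.006,z),(-.011,-.006,z)])-[160,150])*2.223).tolist())
E
python3 t.py
```

```text
0.022 open [[209.0, 224.0], [212.0, 258.0]] shut [[248.976, 164.50199999999998], [248.976, 242.307]]
0.009 open [[204.0, 232.0], [207.0, 268.0]] shut [[246.753, 184.509], [246.753, 264.537]]
-0.005 open [[198.0, 243.0], [201.0, 281.0]] shut [[244.52999999999997, 206.73899999999998], [246.753, 291.21299999999997]]
-0.02 open [[190.0, 255.0], [194.0, 297.0]] shut [[242.307, 235.63799999999998], [244.52999999999997, 326.781]]
-0.035 open [[181.0, 271.0], [186.0, 315.0]] shut [[240.08399999999997, 268.983], [240.08399999999997, 369.018]]
3.95 [0.5529 0.1455 0.1614] [ 0.3 -0.5 -0.7] [-0.027 -0.021 -0.063] q6 1.465 0.0005289172098949448
```

The pads show about 42 mm farther back than the interface text says: shut tips lie at tool z ≈ -0.020, not +0.022. That explains why the jaws closed above the knob. The camera and world geometry agree with each other, so I'll open and go 42 mm lower.

Call:
arm_command(steps=[[-1,[0,0,0],[0,0,0]],[-1,[0,0,0],[0,0,0]],[-1,[0,0,0],[0,0,0]],[-1,[0,0,0],[0,0,0]],[-1,[0,0,0],[0,0,0]]])

```text
time_s: 4.45
eef_pos: [0.5528, 0.1454, 0.1611]
tool_rot: [3.113, 0.421, -0.0]
ft_force: [0.3, 0.3, -0.6]
finger_gap: 0.0728
```

Call:
arm_command(steps=[[-1,[0,0,0.012],[0,0,0]],[-1,[0,0,0.025],[0,0,0]],[-1,[0,0,0.041],[0,0,0]],[-1,[0,0,0.041],[0,0,0]]])

```text
time_s: 4.85
eef_pos: [0.5502, 0.1449, 0.1157]
tool_rot: [3.113, 0.421, -0.011]
ft_force: [-1.0, -1.0, -0.7]
finger_gap: 0.0854
```

Call:
arm_command(steps=[[1,[0,0,0],[0,0,0]],[1,[0,0,0],[0,0,0]],[1,[0,0,0],[0,0,0]],[1,[0,0,0],[0,0,0]],[1,[0,0,0],[0,0,0]]], squeeze=20)

```text
time_s: 5.35
eef_pos: [0.553, 0.1466, 0.1211]
tool_rot: [-3.111, -0.421, -0.002]
ft_force: [-2.4, 4.1, 2.3]
finger_gap: 0.0535
```

```bash
python3 t.py
```

```text
5.35 [0.553  0.1466 0.1211] [-2.4  4.1  2.3] [ 1.034  0.442 -0.037] q6 1.465 0.053457621140206905
```

Call:
arm_command(steps=[[1,[0,0,0],[0,0,-3]],[1,[0,0,0],[0,0,-6]],[1,[0,0,0],[0,0,-6]]])

```text
time_s: 5.65
eef_pos: [0.5529, 0.1465, 0.121]
tool_rot: [-3.085, -0.585, -0.002]
ft_force: [-1.7, 4.0, 2.9]
finger_gap: 0.0538
```

```bash
python3 t.py
```

```text
5.65 [0.5529 0.1465 0.121 ] [-1.7  4.   2.9] [1.021 0.461 0.14 ] q6 1.359 0.053758976609319206
```

Call:
arm_command(steps=[[1,[0,0,0],[0,0,-3]],[1,[0,0,0],[0,0,-6]],[1,[0,0,0],[0,0,-6]]])

```text
time_s: 5.95
eef_pos: [0.553, 0.1465, 0.1211]
tool_rot: [-3.05, -0.745, -0.002]
ft_force: [-1.9, 5.0, 3.0]
finger_gap: 0.0537
```

```bash
python3 t.py
```

```text
5.95 [0.553  0.1465 0.1211] [-1.9  5.   3. ] [1.018 0.481 0.073] q6 1.255 0.05367952385303631
```

Call:
arm_command(steps=[[1,[0,0,0],[0,0,-3]],[1,[0,0,0],[0,0,-6]]])

```text
time_s: 6.15
eef_pos: [0.5529, 0.1465, 0.1211]
tool_rot: [-3.006, -0.905, -0.002]
ft_force: [-1.8, 4.1, 2.7]
finger_gap: 0.0535
```

```bash
python3 t.py
```

```text
6.15 [0.5529 0.1465 0.1211] [-1.8  4.1  2.7] [ 1.     0.456 -0.204] q6 1.149 0.05349452888583026
```

Call:
arm_command(steps=[[1,[0,0,0],[0,0,-3]],[1,[0,0,0],[0,0,-6]]])

```text
time_s: 6.35
eef_pos: [0.5529, 0.1465, 0.1211]
tool_rot: [-2.955, -1.061, -0.002]
ft_force: [-1.7, 4.0, 1.8]
finger_gap: 0.0535
```

```bash
python3 t.py
```

```text
6.35 [0.5529 0.1465 0.1211] [-1.7  4.   1.8] [ 0.99   0.591 -0.158] q6 1.045 0.05354226609230322
```

Call:
arm_command(steps=[[1,[0,0,0],[0,0,-3]],[1,[0,0,0],[0,0,-6]]])

```text
time_s: 6.55
eef_pos: [0.553, 0.1465, 0.1211]
tool_rot: [-2.895, -1.214, -0.002]
ft_force: [-2.1, 4.9, 1.5]
finger_gap: 0.0537
```

```bash
python3 t.py
```

```text
6.55 [0.553  0.1465 0.1211] [-2.1  4.9  1.5] [ 1.014  0.578 -0.084] q6 0.94 0.05366870613484245
```

Call:
arm_command(steps=[[1,[0,0,0],[0,0,-3]],[1,[0,0,0],[0,0,-5]]])

```text
time_s: 6.75
eef_pos: [0.5529, 0.1465, 0.121]
tool_rot: [-2.84, -1.339, -0.002]
ft_force: [-1.4, 4.5, 2.2]
finger_gap: 0.0535
```

```bash
python3 t.py
```

```text
6.75 [0.5529 0.1465 0.121 ] [-1.4  4.5  2.2] [ 1.062  0.554 -0.134] q6 0.853 0.05350248336031662
```

Call:
arm_command(steps=[[1,[0,0,0],[0,0,-3]],[1,[0,0,0],[0,0,-5]]])

```text
time_s: 6.95
eef_pos: [0.553, 0.1465, 0.1211]
tool_rot: [-2.779, -1.461, -0.002]
ft_force: [-0.8, 5.3, 1.9]
finger_gap: 0.053
```

```bash
python3 t.py
```

```text
6.95 [0.553  0.1465 0.1211] [-0.8  5.3  1.9] [ 1.01   0.65  -0.101] q6 0.766 0.05297440085535278
```

Call:
arm_command(steps=[[1,[0,0,0],[0,0,-3]],[1,[0,0,0],[0,0,-5]]])

```text
time_s: 7.15
eef_pos: [0.553, 0.1465, 0.1211]
tool_rot: [-2.713, -1.581, -0.002]
ft_force: [-0.9, 4.7, 2.8]
finger_gap: 0.0538
```

```bash
python3 t.py
```

```text
7.15 [0.553  0.1465 0.1211] [-0.9  4.7  2.8] [ 1.012  0.654 -0.125] q6 0.678 0.05379470765840926
```

Steady drag of about 0.1 N m so far. I'll keep going.

Call:
arm_command(steps=[[1,[0,0,0],[0,0,-3]],[1,[0,0,0],[0,0,-5]]])

```text
time_s: 7.35
eef_pos: [0.5529, 0.1465, 0.121]
tool_rot: [-2.641, -1.698, -0.002]
ft_force: [-0.2, 4.4, 1.8]
finger_gap: 0.0532
```

```bash
python3 t.py
```

```text
7.35 [0.5529 0.1465 0.121 ] [-0.2  4.4  1.8] [0.991 0.737 0.005] q6 0.591 0.05315141157893433
```

Call:
arm_command(steps=[[1,[0,0,0],[0,0,-3]],[1,[0,0,0],[0,0,-5]]])

```text
time_s: 7.55
eef_pos: [0.5529, 0.1465, 0.121]
tool_rot: [-2.564, -1.813, -0.002]
ft_force: [-0.9, 4.9, 2.4]
finger_gap: 0.0533
```

```bash
python3 t.py
```

```text
7.55 [0.5529 0.1465 0.121 ] [-0.9  4.9  2.4] [ 0.94   0.773 -0.282] q6 0.503 0.05330203577627658
```

Call:
arm_command(steps=[[1,[0,0,0],[0,0,-1.5]]])

```text
time_s: 7.65
eef_pos: [0.5529, 0.1465, 0.1211]
tool_rot: [-2.542, -1.843, -0.003]
ft_force: [-0.9, 5.4, 2.9]
finger_gap: 0.0535
```

```bash
python3 t.py
```

```text
7.65 [0.5529 0.1465 0.1211] [-0.9  5.4  2.9] [ 0.951  0.762 -0.467] q6 0.479 0.053539323443744444
```

Call:
arm_command(steps=[[1,[0,0,0],[0,0,-1.5]]])

```text
time_s: 7.75
eef_pos: [0.5529, 0.1465, 0.121]
tool_rot: [-2.518, -1.876, -0.003]
ft_force: [-0.5, 5.2, 2.8]
finger_gap: 0.0533
```

```bash
python3 t.py
```

```text
7.75 [0.5529 0.1465 0.121 ] [-0.5  5.2  2.8] [ 0.989  0.825 -0.407] q6 0.453 0.05333724022791567
```

Call:
arm_command(steps=[[1,[0,0,0],[0,0,-1.5]]])

```text
time_s: 7.85
eef_pos: [0.5529, 0.1465, 0.1211]
tool_rot: [-2.493, -1.909, -0.003]
ft_force: [-1.2, 5.2, 2.5]
finger_gap: 0.0534
```

```bash
python3 t.py
```

```text
7.85 [0.5529 0.1465 0.1211] [-1.2  5.2  2.5] [ 0.972  0.84  -0.322] q6 0.427 0.0534419342994735
```

It dropped in: near zero at q6 = 0.59, then strong resistance peaking at -0.47 at 0.48. The notch centre is about q6 0.54. I'll turn back about 6.5°, check and release.

Call:
arm_command(steps=[[1,[0,0,0],[0,0,2]],[1,[0,0,0],[0,0,4]],[1,[0,0,0],[0,0,6.5]]])

```text
time_s: 8.15
eef_pos: [0.5529, 0.1465, 0.1211]
tool_rot: [-2.597, -1.765, -0.002]
ft_force: [-0.6, 6.0, 1.6]
finger_gap: 0.0538
```

```bash
python3 t.py
```

```text
8.15 [0.5529 0.1465 0.1211] [-0.6  6.   1.6] [1.035 0.773 0.363] q6 0.541 0.05383787396337008
```

Call:
arm_command(steps=[[-1,[0,0,0],[0,0,0]],[-1,[0,0,0],[0,0,0]],[-1,[0,0,0],[0,0,0]],[-1,[0,0,0],[0,0,0]],[-1,[0,0,0],[0,0,0]]])

```text
time_s: 8.65
eef_pos: [0.5528, 0.1451, 0.12]
tool_rot: [2.598, 1.766, -0.0]
ft_force: [-0.8, -0.3, -0.1]
finger_gap: 0.0854
```

Call:
arm_command(steps=[[-1,[0,0,-0.03],[0,0,0]],[-1,[0,0,-0.07],[0,0,0]],[-1,[0,0,-0.11],[0,0,0]],[-1,[0,0,-0.15],[0,0,0]],[-1,[0,0,-0.15],[0,0,0]]])

```text
time_s: 9.15
eef_pos: [0.556, 0.1458, 0.2783]
tool_rot: [2.594, 1.763, 0.019]
ft_force: [0.2, 0.0, 1.5]
finger_gap: 0.0851
```

```bash
python3 t.py; python3 - <<'E'
from h import *
c=cam("wrist");im=save("wrist","w3.png");s=readout.sense();print(s["eef_pos"],s["tool_rot"],s["qpos"].round(2))
for q in((.554,.147,.175),(.559,.2,.12),(.524,-.05,.128)): print(proj("wrist",q,c))
E
```

```text
9.15 [0.556  0.1458 0.2783] [0.2 0.  1.5] [-0.015 -0.033  0.075] q6 0.54 0.08514961956911248
[0.55471159 0.14561122 0.27468567] [2.59537109 1.7639569  0.01125884] [ 0.16 -0.08  1.76 -0.    1.45  0.54]
[[278.14227635 203.48249956]]
[[262.31398229 135.24051865]]
[[317.38279508 353.74284076]]
```

View pics/w3.png

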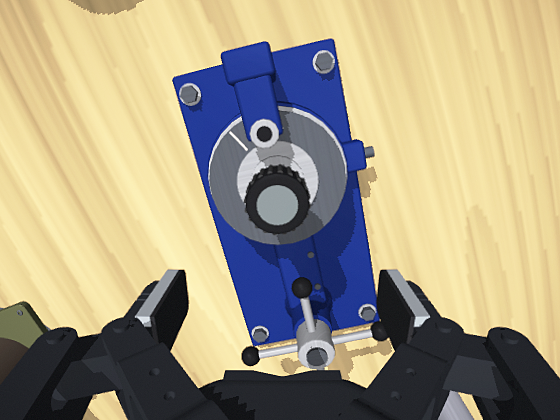

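The knob top is at (277,205), the hub top at (316,357) and the spoke balls at (303,288), (250,356) and (380,331). I'll work out the capstan angle and the plate rotation from the chalk mark.

```bash
python3 - <<'E'
from h import *
c=cam("wrist")
k=ray("wrist",(277,205),.175,c);h=ray("wrist",(316.5,357),.128,c);b=ray("wrist",(264,134),.12,c)
print(k,h,b,np.linalg.norm((k-h)[:2]))
for p,q in((k,h),(b,h),(b,k)): print("yaw",np.arctan2(*(p-q)[1::-1])-np.pi/2)
for uv in((303,288),(250,356),(380,331)):
  p=ray("wrist",uv,.112,c);print(p,np.linalg.norm((p-h)[:2]),np.degrees(np.arctan2(*(p-h)[1::-1])))
def ang(uvs,c):
  a,b=[ray("wrist",u,.084,c)[:2]for u in uvs];m=(a+b)/2-k[:2];return np.linalg.norm(a-k[:2]),np.linalg.norm(b-k[:2]),np.arctan2(m[1],m[0])
print(ang([(230,132),(246,150)],c))
m=optics.camera_model("wrist");T=np.eye(4);T[:3,:3]=R.from_rotvec([3.11239,.426435,-.0022]).as_matrix();T[:3,3]=[.55305,.14736,.29943]
print(ang([(243,129),(258,145)],(c[0],c[1],T@np.array(m["T_tool_cam"]))))
M=c[2];print(R.from_rotvec(readout.sense()["tool_rot"]).as_matrix().round(3))
E
```

```text
[0.55120977 0.14686122 0.175     ] [ 0.52005943 -0.05145972  0.128     ] [0.5590436  0.20037111 0.12      ] 0.20075243830411565
yaw -0.15579744812582264
yaw -0.15358392631470785
yaw -0.1453669847506902
[0.53483939 0.03022193 0.112     ] 0.08300806934607301 79.74354132734506
[ 0.44292954 -0.0342452   0.112     ] 0.07902758959548511 167.41843027650324
[ 0.59881838 -0.05843     0.112     ] 0.07906678415060156 -5.057578036937708
(np.float64(0.0717554336919456), np.float64(0.04714438409644193), np.float64(1.9631504154299007))
(np.float64(0.06958547435961009), np.float64(0.04564197134153257), np.float64(0.938168760596937))
[[ 0.368  0.93   0.008]
 [ 0.93  -0.368  0.001]
 [ 0.004  0.007 -1.   ]]
```

The plate turned about 1.02 rad against 0.92 rad of finger turn, so it pulled itself on into the notch. The capstan is near 0, with its spokes at about 81° mod 90. I'll move over the hub with the jaws at 45° to the spokes.

Call:
arm_command(steps=[[-1,[-0.04,0.009,0],[0,0,-8]],[-1,[-0.08,0.018,0],[0,0,-16]],[-1,[-0.12,0.027,0],[0,0,-24]],[-1,[-0.16,0.036,0],[0,0,-32]],[-1,[-0.194,0.0435,0],[0,0,-40]]])

```text
time_s: 9.7
eef_pos: [0.5205, -0.0527, 0.2681]
tool_rot: [-1.83, -2.551, 0.002]
ft_force: [-0.4, -0.4, 0.5]
finger_gap: 0.0855
```

Call:
arm_command(steps=[[-1,[0,0,0],[0,0,-8]],[-1,[0,0,0],[0,0,-16]],[-1,[0,0,0],[0,0,-17.6]],[-1,[0,0,0],[0,0,-17.6]]])

```text
time_s: 10.1
eef_pos: [0.5213, -0.0509, 0.2688]
tool_rot: [-1.428, -2.796, 0.001]
ft_force: [0.4, 0.0, -0.2]
finger_gap: 0.0856
```

```bash
python3 t.py; python3 - <<'E'
from h import *
c=cam("wrist");im=save("wrist","w4.png");s=readout.sense();print(s["eef_pos"],s["tool_rot"],s["qpos"].round(2))
print(R.from_rotvec(s["tool_rot"]).as_matrix().round(3))
print(proj("wrist",(.522,-.051,.128),c))
E
```

```text
10.1 [ 0.5213 -0.0509  0.2688] [ 0.4  0.  -0.2] [-0.032 -0.037 -0.013] q6 -0.826 0.08556499536277361
[ 0.52146983 -0.05081433  0.26907604] [-1.42823667e+00 -2.79645557e+00  7.94709726e-04] [-0.2  -0.19  1.86 -0.    1.46 -0.83]
[[-0.586  0.81  -0.002]
 [ 0.81   0.586  0.   ]
 [ 0.001 -0.001 -1.   ]]
[[283.08135044 192.81073651]]
```

View pics/w4.png

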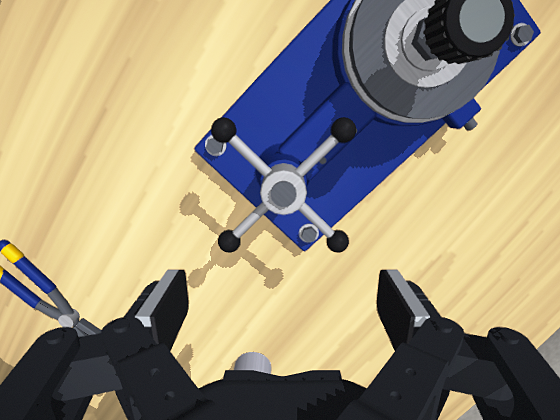

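The hub sits at (283,192), on the prediction, with the spokes diagonal to the jaws. I'll descend 0.18 m and grip.

Call:
arm_command(steps=[[-1,[0,0,0.045],[0,0,0]],[-1,[0,0,0.09],[0,0,0]],[-1,[0,0,0.135],[0,0,0]],[-1,[0,0,0.165],[0,0,0]],[-1,[0,0,0.181],[0,0,0]]])

```text
time_s: 10.65
eef_pos: [0.5192, -0.0501, 0.0849]
tool_rot: [-1.425, -2.793, 0.003]
ft_force: [-0.1, 0.3, -0.0]
finger_gap: 0.0859
```

Call:
arm_command(steps=[[-1,[0,0,0],[0,0,0]],[1,[0,0,0],[0,0,0]],[1,[0,0,0],[0,0,0]],[1,[0,0,0],[0,0,0]],[1,[0,0,0],[0,0,0]]], squeeze=40)

```text
time_s: 11.15
eef_pos: [0.5226, -0.0515, 0.0912]
tool_rot: [1.425, 2.797, -0.001]
ft_force: [-3.0, -1.1, 6.6]
finger_gap: 0.0425
```

Call:
arm_command(steps=[[1,[0,0,0],[0,0,0]],[1,[0,0,0],[0,0,5]],[1,[0,0,0],[0,0,10]]])

```text
time_s: 11.45
eef_pos: [0.5226, -0.0515, 0.0912]
tool_rot: [1.668, 2.66, -0.0]
ft_force: [-2.2, -0.8, 4.9]
finger_gap: 0.0426
```

```bash
python3 t.py
```

```text
11.45 [ 0.5226 -0.0515  0.0912] [-2.2 -0.8  4.9] [-0.264  0.623  0.119] q6 -0.65 0.0426481828736374
```

Call:
arm_command(steps=[[1,[0,0,0],[0,0,7]],[1,[0,0,0],[0,0,14]],[1,[0,0,0],[0,0,21]],[1,[0,0,0],[0,0,28]],[1,[0,0,0],[0,0,35]]])

```text
time_s: 11.95
eef_pos: [0.5223, -0.0515, 0.0913]
tool_rot: [2.392, 2.034, -0.0]
ft_force: [-3.4, -1.1, 7.1]
finger_gap: 0.0429
```

```bash
python3 t.py
```

```text
11.95 [ 0.5223 -0.0515  0.0913] [-3.4 -1.1  7.1] [-0.106  0.797  0.218] q6 -0.038 0.04291322204532568
```

Call:
arm_command(steps=[[1,[0,0,0],[0,0,7]],[1,[0,0,0],[0,0,14]],[1,[0,0,0],[0,0,21]],[1,[0,0,0],[0,0,28]],[1,[0,0,0],[0,0,35]]])

```text
time_s: 12.45
eef_pos: [0.5221, -0.0515, 0.0912]
tool_rot: [2.894, 1.221, -0.0]
ft_force: [-4.5, -0.8, 7.3]
finger_gap: 0.0425
```

```bash
python3 t.py
```

```text
12.45 [ 0.5221 -0.0515  0.0912] [-4.5 -0.8  7.3] [-0.04   0.906  0.189] q6 0.573 0.042522135586008016
```

No jam at about 1.4 rad; torque is steady near 0.2 N m. I'll continue to the stop.

Call:
arm_command(steps=[[1,[0,0,0],[0,0,7]],[1,[0,0,0],[0,0,14]],[1,[0,0,0],[0,0,21]],[1,[0,0,0],[0,0,28]],[1,[0,0,0],[0,0,35]]])

```text
time_s: 12.95
eef_pos: [0.522, -0.0512, 0.0912]
tool_rot: [3.127, 0.294, 0.0]
ft_force: [-6.0, -1.1, 7.1]
finger_gap: 0.0427
```

```bash
python3 t.py
```

```text
12.95 [ 0.522  -0.0512  0.0912] [-6.  -1.1  7.1] [0.038 0.839 0.236] q6 1.184 0.042745079743875015
```

Call:
arm_command(steps=[[1,[0,0,0],[0,0,7]],[1,[0,0,0],[0,0,14]],[1,[0,0,0],[0,0,21]],[1,[0,0,0],[0,0,28]]])

```text
time_s: 13.35
eef_pos: [0.522, -0.051, 0.0912]
tool_rot: [3.106, -0.471, 0.0]
ft_force: [-4.9, 0.9, 8.3]
finger_gap: 0.0428
```

```bash
python3 t.py
```

```text
13.35 [ 0.522  -0.051   0.0912] [-4.9  0.9  8.3] [0.178 0.876 0.178] q6 1.672 0.04276159747802947
```

Call:
arm_command(steps=[[1,[0,0,0],[0,0,3]],[1,[0,0,0],[0,0,5]]])

```text
time_s: 13.55
eef_pos: [0.522, -0.051, 0.0912]
tool_rot: [3.083, -0.601, 0.0]
ft_force: [-5.1, 0.9, 7.1]
finger_gap: 0.0425
```

```bash
python3 t.py
```

```text
13.55 [ 0.522  -0.051   0.0912] [-5.1  0.9  7.1] [0.138 0.876 0.18 ] q6 1.756 0.042541076811739145
```

Call:
arm_command(steps=[[1,[0,0,0],[0,0,2]],[1,[0,0,0],[0,0,4]]])

```text
time_s: 13.75
eef_pos: [0.5229, -0.0515, 0.0912]
tool_rot: [3.06, -0.705, 0.005]
ft_force: [-0.7, -0.1, 4.6]
finger_gap: 0.0424
```

```bash
python3 t.py
```

```text
13.75 [ 0.5229 -0.0515  0.0912] [-0.7 -0.1  4.6] [-0.092  0.174  1.301] q6 1.824 0.042411638600971566
```

Torque jumped to 1.3 N m, so this is the stop. I'll ease back 2°, release and lift away.

Call:
arm_command(steps=[[1,[0,0,0],[0,0,-2]],[-1,[0,0,0],[0,0,-2]],[-1,[0,0,0],[0,0,-2]],[-1,[0,0,0],[0,0,-2]],[-1,[0,0,0],[0,0,-2]]])

```text
time_s: 14.25
eef_pos: [0.5218, -0.051, 0.0891]
tool_rot: [-3.073, 0.654, 0.0]
ft_force: [-0.1, 0.2, -0.4]
finger_gap: 0.0854
```

Call:
arm_command(steps=[[-1,[0,0,0],[0,0,0]],[-1,[0,0,-0.03],[0,0,0]],[-1,[0,0,-0.07],[0,0,0]],[-1,[0,0,-0.12],[0,0,0]],[-1,[0,0,-0.17],[0,0,0]]])

```text
time_s: 14.75
eef_pos: [0.5212, -0.0508, 0.2603]
tool_rot: [-3.073, 0.653, 0.002]
ft_force: [1.1, 0.9, -0.4]
finger_gap: 0.0855
```

Call:
arm_command(steps=[[-1,[0,0,-0.02],[0,0,0]],[-1,[0,0,-0.02],[0,0,0]],[-1,[0,0,-0.02],[0,0,0]]])

```text
time_s: 15.05
eef_pos: [0.5216, -0.051, 0.2785]
tool_rot: [-3.073, 0.653, 0.001]
ft_force: [-0.8, 0.3, 0.0]
finger_gap: 0.0855
```

```bash
python3 t.py; python3 - <<'E'
from h import *
c=cam("wrist");im=save("wrist","w5.png")
h=np.array([.522,-.051,.108])
# draw expected ball positions at 2.6
for i in range(4):
  a=np.pi/2-.153-2.6+i*np.pi/2
  u,v=map(int,proj("wrist",h+.08*np.array([np.cos(a),np.sin(a),0]),c)[0]);cv2.circle(im,(u,v),5,(255,0,0),1)
cv2.imwrite("pics/w5.png",im[:,:,::-1])
E
```

```text
15.05 [ 0.5216 -0.051   0.2785] [-0.8  0.3  0. ] [0.023 0.001 0.015] q6 1.79 0.0855324803157963
```

View pics/w5.png

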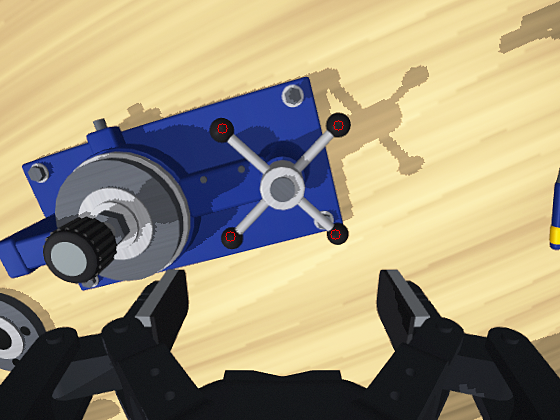

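The balls at (222,128), (338,125), (335,235) and (232,238) sit on the positions expected for 2.6 rad. The gripper is clear of everything.

```bash
python3 -c "
from h import *
print(manip.finish_job())"
```

```text
the job is handed in; nothing more can be done
None
```

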